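# Clamp the sample mill's chamber and hold its bayonet lid at the pulse mark

## Robot

A 7-joint arm with a two-finger parallel gripper is mounted at the origin on a cart in front of the work surface, level with it; the furniture and walls round the work are solid. World frame = base frame: x ahead of the robot, y to its left, z up, the work surface at z = 0. Lengths are in m, angles in rad, forces in N, time in s.
With the tool pointing down it reaches from about 0.4 to 0.925 m from the base axis. Payload 4.1 kg.
Tool frame: the origin (TCP) lies at the very end of the fingers, on their centre line; the grasp point (between the pads) lies 19 mm behind it (ctrl.grasp_offset is the z of the grasp point in the tool frame, in m); z points along the fingers, y is the line along which they close (so a half turn about z gives the same grasp; the last joint's range is limited). The gripper opens to 85 mm and grips with 20 to 120 N. Pads are 22 mm wide; open, the fingers measure 114 mm over their backs; the gripper's body (76 mm by 85 mm) begins 54 mm behind the grasp point. The pads swing forward as they close: fully open they stand 13 mm farther back than shut.
Start: joints at [1.005, 0.398, 0.045, 1.537, -0.019, 1.207, -0.051], TCP at [0.293, -0.58, 0.231] pointing down, gripper open.
Joint ranges: [-2.82, 2.82], [-0.49, 2.23], [-1.37, 1.46], [0, 2.46], [-1.36, 4.5], [0.23, 2], [-2.94, 2.94]. Speed limits (rad/s): [2.57, 2.57, 3.14, 3.14, 3.14, 3.14, 3.14].

## Interface

Orientations are given as [roll, pitch, yaw] about the fixed x, y, z axes, in that order (R = Rz(yaw) Ry(pitch) Rx(roll)).
In Python, from cell import ctrl gives the robot as it stands.
- The arm moves only by the tool drive_tool, never from a script. Its argument "moves" is a list of rows, each a list of 5 numbers: the opening, from 0 (shut) to 1 (fully open), then the shift along the world's x, y, z in cm, then the turn about the world's z in degrees. A call has 1 to 20 rows; each row shifts and turns the commanded pose from where the row before left it; what a row does not reach is not made up. A row lasts 1/8 s, in which the tool goes at most 62.5 mm and 10.7 degrees, less where a joint would pass 70% of its speed; a pose out of reach is approached as far as the arm can. A call with a gripper value outside its range is refused whole. The fingers move at their own pace and stop on an object; "newtons" is the grip in N (left out, the last holds). Time passes only in rows, so rows that do not move let the fingers close. It gives the time, the measured TCP pose, the force, the opening and the grip force at its end, in the units of the state.
- ctrl.get_obs(): the state, without advancing time (a new reading comes with each control period).
- ctrl.get_image(name): name is "scene" or "top" or "wrist"; returns the picture (480x640x3 uint8, red, green, blue); there is no depth.
- ctrl.camera_info(name): a dict with "fx", "fy", "cx", "cy" (pixels), "R" (3x3) and "t" (3): a world point X has camera coordinates R X + t. Camera axes: x right, y down, z forward; pixel columns grow to the right and rows downward; lengths in m; the calibration is good to about 2 mm. The wrist camera is an equidistant fisheye: a pixel r from the principal point sees the ray r / f radians off the axis. A picture is of the moment at which its call begins: read the wrist's pose just before it. camera_info takes no time and is no camera call; for the wrist camera it gives the pose at the moment of the call.
- ctrl.close_job(): hands the job in; it is judged then, once.
Trained networks look in the newest picture that a camera, given by its name, has taken for a name from the list of things; names that differ only in an ending like _2 or _b are one class to them, and where a whole thing is asked for, a point or a joint stands for the part that bears it (a point fixed in the world has none). Each returns a list of dicts, best first, with "confidence" (0 to 1); they miss things now and then, are a little off and sometimes report something else, mostly with a low value. They report only what shows in the picture. A call takes as long as a camera call. They do not tell look-alikes from the thing itself.
- ctrl.look_for(camera, thing): "bbox" ([left, top, right, bottom] in pixels, round what is visible of it).
- ctrl.silhouettes(camera, thing): "pixels" (480x640 bool, what is visible of it) and "bbox" ([left, top, right, bottom] in pixels, round what is visible of it).
The state is a dict: "time_s": time; "joints": joint angles; "qd": joint speeds; "effort": joint torques, N m; "eef_pos": TCP position; "tcp_rot": TCP orientation; "wrist_force": force on the tool from outside, world axes, zero at the start; "moment": the same for the moment, N m; "width": finger opening in m; "gripper_force": force on a finger pad.
Only numpy, scipy, OpenCV 4.12 (cv2) and the standard library are available. Lean on these libraries where they do the work, as an engineer would, in place of code of your own. Each camera call takes 0.05 s, during which the arm holds its last target. There are 200 camera calls.

## Task

Pulse the urinary-stone sample in the little bench mill: first press the mill's open sprung clamp down by its red pad until its jaws snap over the pin on the side of the grinding chamber, so that the chamber cannot turn with the lid. Then take the black bayonet lid by its bar grip, set it fully down into the chamber with its two lugs in the two slots, and twist it clockwise (seen from above) about half of its turn, until its white pointers stand at the green marks, well short of the lock click at the red ones. The mill pulses only while the lid is held there against its return spring, so finish with the lid still in the gripper, held steady at green for at least a second; never run it on to the click, and leave the dish, tweezers, vial and stamp where they are.

Things in the scene. Friction and masses are not known exactly. Their poses are not given: they have to be found in the camera images.
- mill: White bench mill, fixed, housing 130 mm (x) by 150 mm (y, from -92 to +58), 85 mm high. Origin: on the bench under the chamber's axis; its front panel faces its -x. Clamp hinge on its top at y = -81 mm, 120 mm above the bench, axis along x; the clamp arm (33 mm long, 22 mm wide) reaches from there in to the chamber, between two bearing cheeks 125 mm high.
- clamp (a joint): Hinge of the clamp (rad): half open at the start (0.5 to 0.65), stays where left, closes downward to its stop at 0. Its sprung jaws meet the pin's top at about 0.4; pushing on takes 6 to 10 N at the pad down to about 0.3, past which they snap under the pin. Snapped on it reads 0 to 0.04 and stays down by itself (a 5 N pull does not lift it).
- clamp_pad (a point): Centre of the top of the clamp's red ribbed pad (20 x 18 mm), where to press; moves with the clamp, 21.5 mm along the arm from the hinge. Closed, it is 128 mm above the bench, 3 mm above the chamber's rim, at y = -59.5 mm of the mill: pressing straight down over that place closes the clamp.
- chamber_pin (a point): Steel pin, 8 mm thick, that sticks out level from the chamber's side towards the clamp (mill's -y), 107 mm above the bench; the point is 4 mm from its end. The clamp's jaws grip round it.
- chamber (a joint): Turn of the round steel grinding chamber in its seat (rad): 0 at the start, free to turn 0.5 either way against light friction (0.06 N m) until clamped; clamped it plays by about 0.03.
- chamber_mouth (a point): Centre of the top of the chamber's rim (88 mm across), 125 mm above the bench. Opening 62 mm across, with two slots 16 mm wide, 73 mm across, at its +x and -x (x as the mill's). Under a 5 mm ledge runs the lugs' groove, 7 mm high. Marks on the rim, both sides: blue at the slots, green band 28 to 52 degrees clockwise of blue seen from above, red (lock click) at 83.
- return_ring (a joint): Sprung ring in the groove (rad), 0 at rest, pushed clockwise by the lugs: it reads the lid's clockwise turn from the slots less about 0.15. Spring torque 0.07 N m at 0, 0.18 at 0.55; it turns the lid back if let go. Green band = 0.34 to 0.76, middle 0.55; the lock's click plungers bear on the lugs from about 0.93, with a clear rise in torque (about 0.4 N m).
- lid: Loose black lid, about 150 g, the same both ways round. Origin: centre of the plug's foot, z up, x along the bar grip, lugs and white pointers. Plug 57 mm across, 10.5 mm deep, bevelled; two lugs at its foot at +x and -x, 8 mm wide, 4 mm high, 69 mm over both; cap 76 mm across, 10.5 to 20.5 mm up. Stands on its plug on the bench right of the mill, any yaw. Fully in: origin 10.5 mm below the rim.
- lid_grip (a point): Middle of the lid's bar grip, 36.5 mm above the lid's origin. The bar is 62 mm long (lid's x), 18 mm wide (lid's y), and stands from 20.5 to 50.5 mm above the origin, on top of the cap: grip it across its 18 mm from above.
- petri_dish: Dark red round dish with lid, 62 mm across, 16 mm high, loose, origin under its centre. Leave alone.
- tweezers: Steel tweezers lying on the bench, 111 mm long (y), 13 mm wide, 8 mm high, origin under the centre. Leave alone.
- vial: Glass vial with grey stopper, 22 mm across, 48 mm high, upright, origin under its centre. Leave alone.
- stamp_blue: Self-inking stamp with blue cap, 31 x 50 x 82 mm, standing, origin under its centre. Leave alone.
Mind the look-alikes: they are no part of the job. What is shaped like the lid but purple is not meant.

How it is judged:
By the outcome, as a careful person would: the job done as asked, in the order asked, and still so for the second after the job is handed in, while the arm keeps its last pose, push and grip.
It also fails if it takes over 56 s, if anything falls off the work surface, if the arm or the gripper's body presses on something with over 40 N, if the wrist force passes 120 N, or if a joint passes its speed limit or range.

## Working session

There is one attempt and no reset: what is moved stays moved. The work goes in short steps, Python scripts to look and compute and a tool call to move; the robot and the scene stay as the last step left them, time stands still between calls to the robot, and variables do not carry over. Pictures are saved under pics/ and viewed, at most 10 in all, crops included, and the job is handed in when it is done.

Besides the shell and the picture viewer there is one more tool, called after "Emit:" by a JSON object that holds its "api" and its "payload". drive_tool: Moves the arm, as the interface text tells. Its arguments: {"type":"object","properties":{"moves":{"type":"array"},"newtons":{"type":"number"}},"required":["moves"]}

```bash
mkdir -p pics; cat > h.py <<'E'
import numpy as np, cv2
from cell import ctrl
def save(cam,n):
    im=ctrl.get_image(cam); cv2.imwrite(f'pics/{n}.png',im[:,:,::-1]); return im
def ray(ci,u,v):
    R=np.array(ci['R']);t=np.array(ci['t'])
    return -R.T@t, R.T@np.array([(u-ci['cx'])/ci['fx'],(v-ci['cy'])/ci['fy'],1])
def atz(ci,u,v,z):
    c,d=ray(ci,u,v); return c+d*(z-c[2])/d[2]
def proj(ci,X):
    p=np.array(ci['R'])@np.array(X)+np.array(ci['t']); return ci['fx']*p[0]/p[2]+ci['cx'],ci['fy']*p[1]/p[2]+ci['cy']
E
python3 - <<'E'
from h import *
a=save('scene','s0')
for cam in('scene','top'):
    if cam=='top': save('top','t0')
    ci=ctrl.camera_info(cam); print(cam,ci['fx'],np.round(-np.array(ci['R']).T@np.array(ci['t']),3))
    for n in('mill','lid','clamp_pad','clamp','chamber'):
        for d in ctrl.look_for(cam,n)[:3]: print(n,round(d['confidence'],2),np.round(d['bbox']))
E
```

```text
scene 502.8548555860786 [0.126 0.489 0.797]
mill 0.84 [228. 238. 316. 342.]
mill 0.38 [286. 385. 298. 411.]
lid 0.76 [434. 247. 466. 283.]
lid 0.61 [368. 237. 399. 274.]
lid 0.59 [410. 216. 447. 243.]
clamp_pad 0.76 [274. 243. 289. 258.]
clamp_pad 0.58 [266. 218. 291. 235.]
clamp 0.54 [274. 238. 286. 261.]
chamber 0.83 [244. 256. 294. 308.]
chamber 0.4 [274. 242. 287. 256.]
top 441.5965771138035 [ 0.358 -0.072  1.05 ]
mill 0.65 [230. 188. 309. 262.]
lid 0.83 [410. 279. 440. 313.]
lid 0.79 [349. 267. 378. 298.]
lid 0.73 [372. 319. 402. 351.]
clamp_pad 0.67 [284. 204. 300. 221.]
clamp 0.72 [282. 203. 300. 220.]
chamber 0.59 [238. 201. 285. 245.]
```

```bash
python3 - <<'E'
import cv2,numpy as np
a=cv2.imread('pics/t0.png');b=cv2.imread('pics/s0.png')
cv2.imwrite('pics/t1.png',cv2.resize(a[175:375,210:470],(780,600),interpolation=cv2.INTER_CUBIC))
cv2.imwrite('pics/s1.png',cv2.resize(b[190:390,215:475],(780,600),interpolation=cv2.INTER_CUBIC))
E
```

```text
(no output)
```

View pics/t1.png

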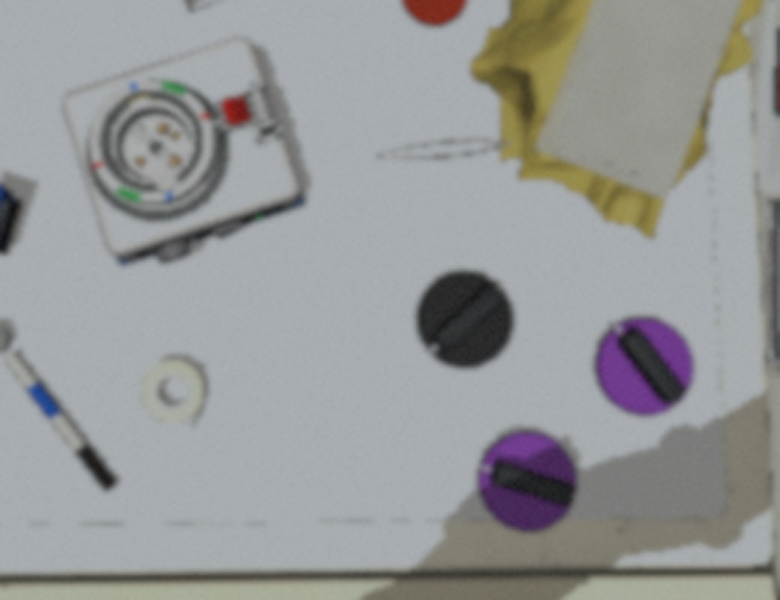

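View pics/s1.png

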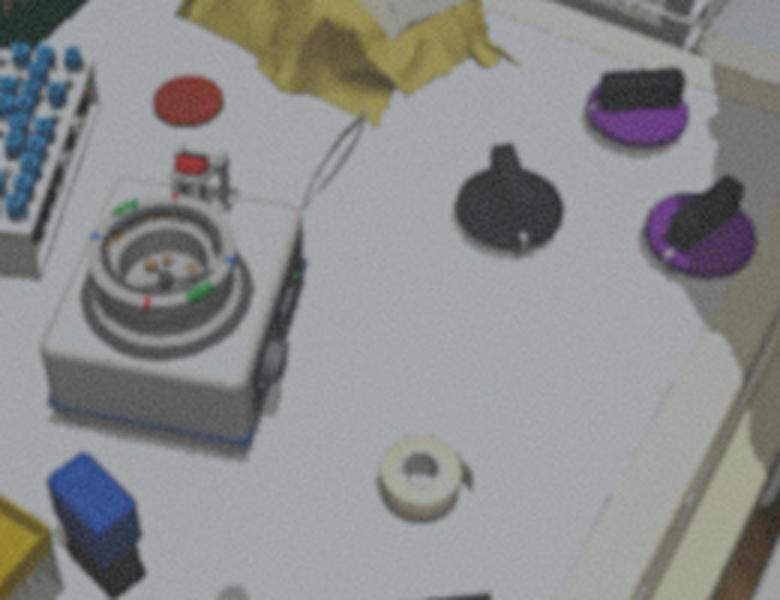

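The three lid-shaped things sit at top px (365,281), (425,297) and (386,335). The first is black and the other two have purple caps, so (365,281) is the lid. The enlarged crop confirms it. The mill's mouth is at about (262.7,224), with the blue marks at (255,204) and (266,241), and the red pad is at (289,212).

```bash
python3 - <<'E'
from h import *
ci=ctrl.camera_info('top')
f=lambda u,v,z:atz(ci,210+u/3,175+v/3,z)
m=f(158,147,.125);b1=f(135,88,.125);b2=f(169,197,.125)
g1=f(174,88,.125);g2=f(130,195,.125);r1=f(207,115,.125);r2=f(96,166,.125)
for n,p in zip('m b1 b2 g1 g2 r1 r2'.split(),(m,b1,b2,g1,g2,r1,r2)):print(n,np.round(p,4))
x=b1-b2;print('x yaw',np.degrees(np.arctan2(x[1],x[0])),'mids',(b1+b2)/2,(g1+g2)/2,(r1+r2)/2)
for a,b in((g1,g2),(r1,r2)):print(np.degrees(np.arctan2(*(a-b)[1::-1])))
print('pad',f(236,111,.138))
l=f(465,318,.0205);p=f(433,349,.0205);print('lid',l,p,np.degrees(np.arctan2(*(l-p)[1::-1])))
e1=f(433,345,.05);e2=f(494,288,.05);print('bar',(e1+e2)/2,np.degrees(np.arctan2(*(e2-e1)[1::-1])))
cs=ctrl.camera_info('scene')
g=lambda u,v,z:atz(cs,215+u/3,190+v/3,z)
print('scene lid',g(509,209,.0205),'mouth',g(163,252,.125),'pad',g(191,162,.138))
o=ctrl.get_obs();print(o['eef_pos'],o['tcp_rot'],o['joints'],o['time_s'],ctrl.grasp_offset)
w=ctrl.camera_info('wrist');print(w)
E
```

```text
m [0.5195 0.0326 0.125 ]
b1 [0.5621 0.0492 0.125 ]
b2 [0.4838 0.0245 0.125 ]
g1 [0.562  0.0216 0.125 ]
g2 [0.4854 0.0519 0.125 ]
r1 [ 0.5423 -0.0019  0.125 ]
r2 [0.5062 0.076  0.125 ]
x yaw 17.50079575061472 mids [0.52296309 0.03688012 0.125     ] [0.52369162 0.03673798 0.125     ] [0.52425573 0.03705524 0.125     ]
-21.61065998406614
-65.1094612786959
pad [ 0.54250261 -0.02317104  0.138     ]
lid [ 0.40182716 -0.19460623  0.0205    ] [ 0.37810148 -0.16928636  0.0205    ] -46.86169387549315
bar [ 0.40177879 -0.19006128  0.05      ] -47.870168613868096
scene lid [ 0.39656837 -0.18545598  0.0205    ] mouth [0.51922869 0.04185809 0.125     ] pad [ 0.53989955 -0.01776533  0.138     ]
[ 0.29251789 -0.58048178  0.23135132] [3.14149582e+00 3.78850969e-05 4.66794126e-01] [ 1.00502568  0.39838383  0.04512846  1.53661442 -0.01868153  1.20692202
 -0.05073013] 0.6 -0.0187
{'fx': 371.64829954431775, 'fy': 371.64829954431775, 'cx': 324.6400533320516, 'cy': 238.03692120626297, 'R': array([[ 4.50067141e-01, -8.92994483e-01, -6.50093117e-04],
       [-8.55521736e-01, -4.31389411e-01,  2.86331513e-01],
       [-2.55972905e-01, -1.28312237e-01, -9.58130389e-01]]), 't': array([-0.64894866, -0.03672655,  0.3791807 ])}
```

Emit:
{"api": "drive_tool", "payload": {"moves": [[0,1.0,2.0,0.1,-0.7],[0,1.8,4.0,0.1,-0.7],[0,1.8,4.0,0.1,-0.7],[0,1.8,4.0,0.1,-0.7],[0,1.8,4.0,0.1,-0.7],[0,1.8,4.0,0.1,-0.7],[0,1.8,4.0,0.1,-0.7],[0,1.8,4.0,0.1,-0.7],[0,1.8,4.0,0.1,-0.7],[0,1.8,4.0,0,-0.7],[0,1.8,4.0,0,-0.7],[0,1.8,4.0,0,-0.7],[0,1.8,4.0,0,-0.3],[0,1.8,4.0,0,0],[0,1.4,3.0,0,0],[0,0.6,0.8,0,0],[0,0,0,0,0],[0,0,0,0,0]]}}

```text
time_s: 2.85
eef_pos: [0.5561, -0.0047, 0.2402]
tcp_rot: [3.141, 0.001, 0.312]
wrist_force: [0.1, 0.2, -0.1]
width: -0.0001
gripper_force: 0.0
```

```bash
cat >> h.py <<'E'
def wproj(ci,X):
    p=np.array(ci['R'])@np.array(X)+np.array(ci['t']); r=np.hypot(p[0],p[1]); th=np.arctan2(r,p[2])
    return ci['fx']*th*p[0]/r+ci['cx'],ci['fy']*th*p[1]/r+ci['cy']
def watz(ci,u,v,z):
    R=np.array(ci['R']);c=-R.T@np.array(ci['t']);a=np.array([(u-ci['cx'])/ci['fx'],(v-ci['cy'])/ci['fy']]);th=np.hypot(*a)
    d=R.T@np.array([*(a/th*np.sin(th)),np.cos(th)]); return c+d*(z-c[2])/d[2]
E
python3 - <<'E'
from h import *
import json
o=ctrl.get_obs();print(o['eef_pos'],o['tcp_rot'],o['wrist_force'],o['time_s'])
ci=ctrl.camera_info('wrist');save('wrist','w1');json.dump({k:np.array(v).tolist() for k,v in ci.items()},open('w1.json','w'))
for n in('clamp_pad','chamber','lid'):
    for d in ctrl.look_for('wrist',n)[:3]: print(n,round(d['confidence'],2),np.round(d['bbox']))
print(wproj(ci,[.5237,.037,.125]))
E
```

```text
[ 0.55611415 -0.0046647   0.24024083] [3.14056322e+00 8.82311552e-04 3.12140707e-01] [ 0.05233408  0.20459266 -0.14194868] 2.85
clamp_pad 0.57 [318. 233. 372. 276.]
clamp_pad 0.56 [201. 188. 326. 307.]
chamber 0.73 [201. 187. 322. 309.]
lid 0.76 [423. 338. 459. 394.]
(np.float64(259.09249576212653), np.float64(256.4352707552724))
```

View pics/w1.png

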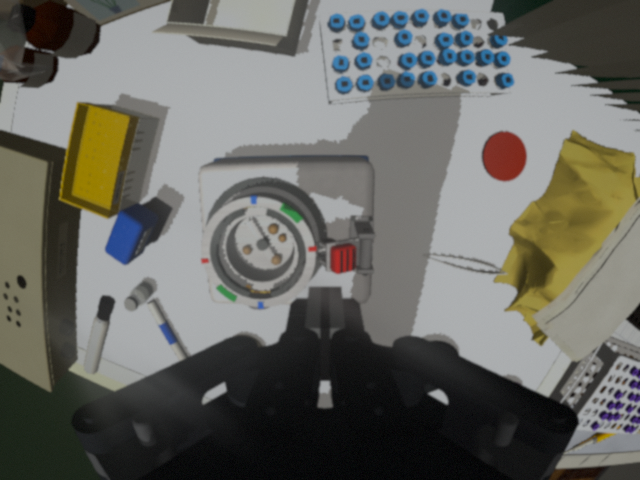

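The wrist view shows the chamber mouth at about (262,252), blue marks at (254,200) and (261,305), green at (291,213) and (227,293), and red at (313,249) and (205,261). The red pad is at (342,259).

```bash
cat > marks.py <<'E'
from h import *
import json
def marks(name):
    ci=json.load(open(name+'.json'));im=cv2.imread(f'pics/{name}.png')
    h=cv2.cvtColor(im,cv2.COLOR_BGR2HSV)
    H,S,V=cv2.split(h);out=[]
    for n,m in (('blue',(H>100)&(H<130)&(S>90)),('green',(H>50)&(H<90)&(S>90)),('red',((H<8)|(H>172))&(S>100))):
        k,_,st,c=cv2.connectedComponentsWithStats(m.astype(np.uint8))
        for i in range(1,k):
            X=watz(ci,*c[i],.125)
            if st[i,4]>=6 and np.hypot(X[0]-.5237,X[1]-.037)<.09: print(n,st[i,4],np.round(c[i],1),np.round(X,4), np.round(np.degrees(np.arctan2(X[1]-.037,X[0]-.5237)),1))
    return ci
E
python3 - <<'E'
from marks import *
ci=marks('w1')
print('pad',watz(ci,342,257,.138))
E
```

```text
blue 47 [253.2 198.8] [0.5643 0.0524 0.125 ] 20.8
blue 33 [260.2 305.2] [0.4846 0.0262 0.125 ] -164.6
green 172 [291.2 212.4] [0.563  0.0236 0.125 ] -18.8
green 105 [226.2 292.9] [0.486  0.0545 0.125 ] 155.1
red 604 [342.4 258. ] [ 0.5416 -0.022   0.125 ] -73.1
red 34 [312.6 248.4] [0.542 0.001 0.125] -63.0
red 22 [204.5 260.4] [0.5071 0.077  0.125 ] 112.6
pad [ 0.54647355 -0.01947125  0.138     ]
```

Emit:
{"api": "drive_tool", "payload": {"moves": [[0,-0.7,-0.7,-2,0],[0,-0.64,-0.64,-3,0],[0,0,0,-3,0],[0,0,0,-1,0],[0,0,0,-0.5,0],[0,0,0,-0.4,0],[0,0,0,-0.3,0],[0,0,0,-0.3,0],[0,0,0,-0.3,0],[0,0,0,-0.2,0],[0,0,0,0,0]]}}

```text
time_s: 4.42
eef_pos: [0.544, -0.0154, 0.1311]
tcp_rot: [3.141, -0.002, 0.316]
wrist_force: [0.4, 0.6, 1.5]
width: 0.0002
gripper_force: 0.9
```

Emit:
{"api": "drive_tool", "payload": {"moves": [[0,-0.1,-0.2,-0.2,0],[0,0,0,-0.2,0],[0,0,0,-0.1,0],[0,0,0,-0.1,0],[0,0,0,0,0]]}}

```text
time_s: 5.05
eef_pos: [0.5424, -0.0185, 0.1277]
tcp_rot: [3.14, 0.0, 0.314]
wrist_force: [-7.4, 0.8, 23.5]
width: -0.0004
gripper_force: 11.4
```

Emit:
{"api": "drive_tool", "payload": {"moves": [[0,0,0,1,0],[0,0,0,3,0],[0.5,0,0,4,0],[1,0,0,4,0],[1,-0.5,-1,0.7,-1],[1,0,0,0,0]]}}

```text
time_s: 5.8
eef_pos: [0.5364, -0.0296, 0.2508]
tcp_rot: [3.141, 0.001, 0.295]
wrist_force: [0.4, -0.8, -0.4]
width: 0.0726
gripper_force: 0.0
```

```bash
cat > snap.py <<'E'
from h import *
import json,sys
n=sys.argv[1]
ci=ctrl.camera_info('wrist');save('wrist',n);json.dump({k:np.array(v).tolist() for k,v in ci.items()},open(n+'.json','w'))
o=ctrl.get_obs();print(o['eef_pos'],o['tcp_rot'],o['time_s'])
E
python3 snap.py w2; python3 - <<'E'
from marks import *
ci=marks('w2')
im=cv2.imread('pics/w2.png');u,v=map(int,wproj(ci,[.54,-.01,.125]))if 0 else map(int,wproj(ci,[.54,-.01,.125]))
cv2.imwrite('pics/w2c.png',cv2.resize(im[v-75:v+75,u-100:u+100],(800,600),interpolation=cv2.INTER_CUBIC))
for d in ctrl.look_for('wrist','lid')[:3]: print(round(d['confidence'],2),d['bbox'])
E
```

```text
[ 0.53614709 -0.02887564  0.25001887] [-3.14140783e+00  2.36386725e-03  2.96040183e-01] 5.85
blue 38 [230.  163.3] [0.5641 0.0524 0.125 ] 20.8
blue 32 [238.9 269.9] [0.4847 0.0263 0.125 ] -164.6
green 165 [266.  174.6] [0.5632 0.0241 0.125 ] -18.1
green 107 [205.6 258. ] [0.4862 0.0548 0.125 ] 154.7
red 546 [312.4 216. ] [ 0.5431 -0.0171  0.125 ] -70.3
red 29 [288.1 210.5] [0.542  0.0013 0.125 ] -62.9
red 20 [184.4 226.2] [0.5068 0.0771 0.125 ] 112.8
0.9 [388.9, 321.9, 424.9, 373.1]
0.71 [94.7, 176.4, 160.0, 239.3]
0.7 [391.5, 399.2, 409.0, 410.1]
```

View pics/w2c.png

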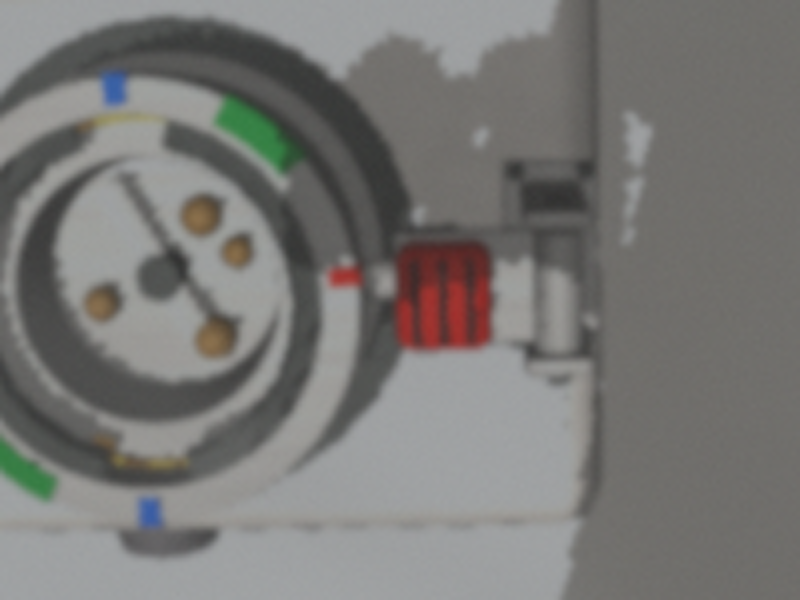

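The clamp is down flat over the pin, and the pad's position matches the closed one. Next is the lid.

Emit:
{"api": "drive_tool", "payload": {"moves": [[1,-0.7,-0.8,0,-5],[1,-1.5,-1.8,0,-7],[1,-1.7,-2.0,0,-8],[1,-1.7,-2.0,0,-8],[1,-1.7,-2.0,0,-8],[1,-1.7,-2.0,0,-8],[1,-1.7,-2.0,0,-8],[1,-1.5,-1.8,0,-7],[1,-1.0,-1.2,0,-5],[1,-0.4,-0.5,0,-0.5],[1,0,0,0,0],[1,0,0,0,0]]}}

```text
time_s: 7.4
eef_pos: [0.4016, -0.1881, 0.251]
tcp_rot: [3.142, 0.001, -0.826]
wrist_force: [0.3, 0.6, -0.4]
width: 0.0856
gripper_force: 0.0
```

```bash
python3 snap.py w3; python3 - <<'E'
from h import *
import json
ci=json.load(open('w3.json'));im=cv2.imread('pics/w3.png')
for d in ctrl.silhouettes('wrist','lid')[:3]:
    print(round(d['confidence'],2),d['bbox'],d['pixels'].sum())
print(wproj(ci,[.4,-.19,.05]))
cv2.imwrite('pics/w3c.png',cv2.resize(im[180:405,180:480],(800,600),interpolation=cv2.INTER_CUBIC))
E
```

```text
[ 0.40164201 -0.1881623   0.25115312] [-3.14157823e+00  3.49214770e-04 -8.26246981e-01] 7.45
0.76 [408.1, 210.0, 473.8, 274.2] 3459
0.72 [292.3, 160.4, 366.3, 233.8] 4314
0.6 [408.7, 86.9, 487.7, 162.6] 4095
(np.float64(328.04736341798787), np.float64(206.49609590680438))
```

View pics/w3c.png

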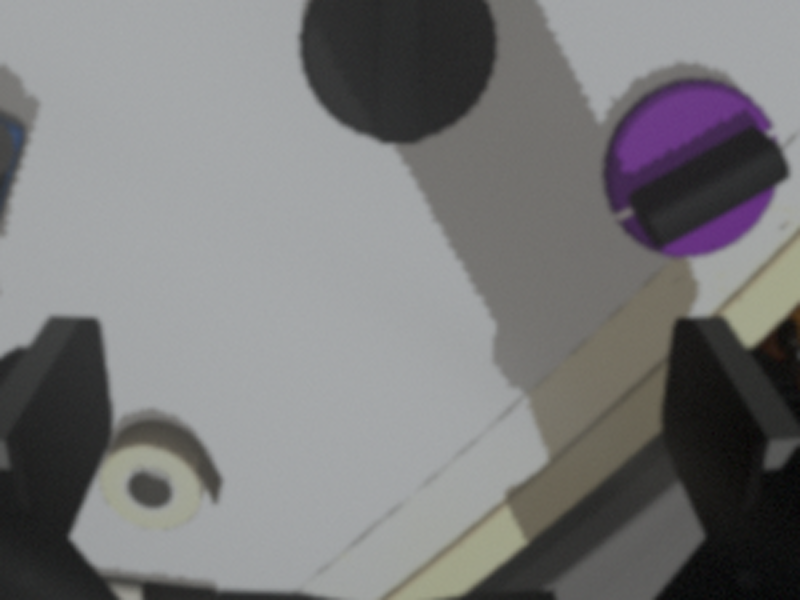

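The black lid is at (329,197), with purple lids to its right. I need more contrast to see the bar.

```bash
python3 - <<'E'
from h import *
import json
ci=json.load(open('w3.json'));im=cv2.imread('pics/w3.png')
c=im[150:240,270:390].astype(float)
g=np.clip((c-15)*4.5,0,255).astype(np.uint8)
cv2.imwrite('pics/w3d.png',cv2.resize(g,(800,600),interpolation=cv2.INTER_CUBIC))
E
```

```text
(no output)
```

View pics/w3d.png

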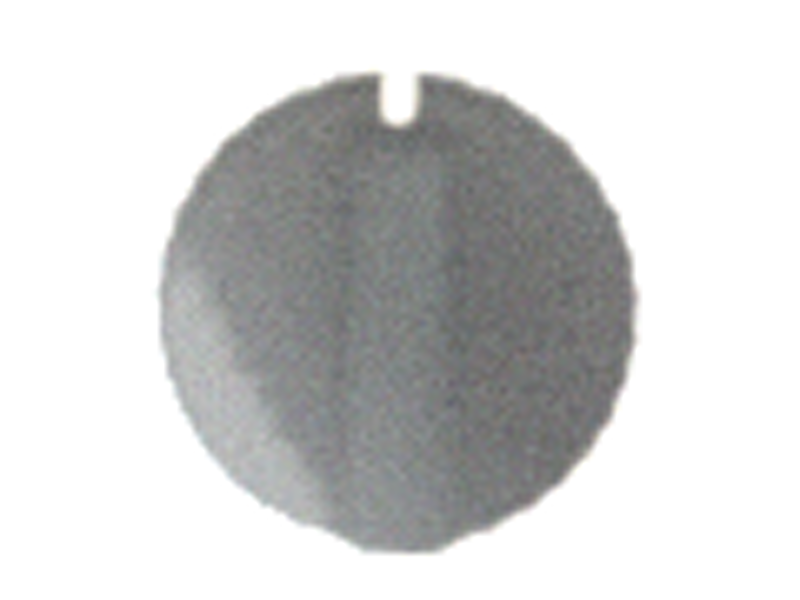

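The pointer is at crop (399,100) and the bar runs vertically at about x=397. The cap's circle is centred at crop (398,311), which is full (329.7,196.6).

```bash
python3 - <<'E'
from h import *
import json
ci=json.load(open('w3.json'))
f=lambda u,v,z:watz(ci,270+u/6.667,150+v/6.667,z)
L,R,T,B=[f(*p,.0205) for p in((160,311),(636,311),(398,73),(398,547))]
print(L,R,T,B,np.linalg.norm(L-R),np.linalg.norm(T-B)); c=(L+R)/2;d=(T+B)/2;print('c',c,d)
p=f(399,85,.0205);print('yaw',np.degrees(np.arctan2(*(p-(c+d)/2)[1::-1])))
a,b=f(400,160,.05),f(397,480,.05);print('bar',a,b,np.degrees(np.arctan2(*(a-b)[1::-1])))
E
```

```text
[ 0.42814496 -0.16971062  0.0205    ] [ 0.37464288 -0.21912513  0.0205    ] [ 0.42610719 -0.22103214  0.0205    ] [ 0.37587934 -0.16685097  0.0205    ] 0.07283039467515817 0.073881226368316
c [ 0.40139392 -0.19441787  0.0205    ] [ 0.40099327 -0.19394155  0.0205    ]
yaw -47.3879838453869
bar [ 0.41961211 -0.21385721  0.05      ] [ 0.38870638 -0.17990276  0.05      ] -47.6911728637533
```

Emit:
{"api": "drive_tool", "payload": {"moves": [[0.5,0,-0.3,-2,-0.2],[0.5,0,-0.3,-4,0],[0.5,0,0,-4.5,0],[0.5,0,0,-4.5,0],[0.5,0,0,-3.5,0],[0.5,0,0,-2,0],[0.5,0,0,-1.0,0],[0.5,0,0,-0.5,0],[0.5,0,0,0,0],[0.5,0,0,0,0]]}}

```text
time_s: 8.75
eef_pos: [0.4018, -0.1951, 0.0321]
tcp_rot: [-3.141, -0.001, -0.832]
wrist_force: [0.1, -0.4, 0.4]
width: 0.0428
gripper_force: 0.0
```

Emit:
{"api": "drive_tool", "payload": {"moves": [[0.5,0,0.1,-0.5,0],[0.5,0,0,-0.2,0],[0.25,0,0,0,0],[0.1,0,0,0,0],[0,0,0,0,0],[0,0,0,0,0],[0,0,0,0,0]], "newtons": 70}}

```text
time_s: 9.62
eef_pos: [0.4013, -0.194, 0.0245]
tcp_rot: [3.142, -0.0, -0.832]
wrist_force: [-0.8, -0.1, 1.5]
width: 0.0169
gripper_force: 68.7
```

Emit:
{"api": "drive_tool", "payload": {"moves": [[0,0,0,1,0],[0,0,0,3,0],[0,0,0,4.5,0],[0,0,0,4.5,0],[0,0.5,1,3,4],[0,1.2,2.3,1.5,7],[0,1.5,2.9,0,8],[0,1.5,2.9,0,8],[0,1.5,2.9,0,8],[0,1.5,2.9,0,8],[0,1.5,2.9,0,8],[0,1.3,2.5,0,7],[0,1.0,1.8,0,5],[0,0.6,1.0,0,2.5],[0,0.2,0.2,0,0],[0,0,0,0,0],[0,0,0,0,0]]}}

```text
time_s: 11.75
eef_pos: [0.5238, 0.0381, 0.1993]
tcp_rot: [3.141, 0.001, 0.31]
wrist_force: [-0.2, 0.3, -2.0]
width: 0.0169
gripper_force: 68.5
```

```bash
python3 snap.py w4; python3 - <<'E'
from marks import *
print('w3');marks('w3')
print('w4');marks('w4')
ci=ctrl.camera_info('top');im=cv2.imread('pics/t0.png');H,S,V=cv2.split(cv2.cvtColor(im,cv2.COLOR_BGR2HSV))
for n,m in (('blue',(H>100)&(H<130)&(S>80)),('green',(H>50)&(H<90)&(S>80)),('red',((H<8)|(H>172))&(S>80))):
    k,_,st,c=cv2.connectedComponentsWithStats(m.astype(np.uint8))
    for i in range(1,k):
        X=atz(ci,*c[i],.125)
        if st[i,4]>=2 and np.hypot(X[0]-.5237,X[1]-.037)<.07: print(n,st[i,4],c[i],X)
im=save('top','t2')
cv2.imwrite('pics/t2c.png',cv2.resize(im[185:265,220:320,::-1],(800,600),interpolation=cv2.INTER_CUBIC)) if 0 else None
w=cv2.imread('pics/w4.png');cv2.imwrite('pics/w4c.png',cv2.resize(w[130:355,175:475],(800,600),interpolation=cv2.INTER_CUBIC))
E
```

```text
[0.52385783 0.03820452 0.19932328] [3.14106989e+00 4.32301261e-04 3.09935295e-01] 11.8
w3
blue 11 [ 44.5 293.8] [0.5639 0.0522 0.125 ] 20.8
blue 20 [110.  331.4] [0.4842 0.0258 0.125 ] -164.2
green 49 [ 53.9 276.1] [0.5624 0.0234 0.125 ] -19.4
green 50 [ 99.2 346.7] [0.4852 0.0537 0.125 ] 156.6
red 381 [ 83.2 260.7] [ 0.5422 -0.0184  0.125 ] -71.5
red 21 [ 76.2 274.5] [5.419e-01 2.000e-04 1.250e-01] -63.7
red 10 [ 76.  345.8] [0.5067 0.078  0.125 ] 112.5
w4
blue 66 [324.1 182.3] [0.564  0.0523 0.125 ] 20.8
green 230 [368.7 198.6] [0.5629 0.0242 0.125 ] -18.1
red 783 [418.6 247.6] [ 0.5436 -0.0163  0.125 ] -69.5
red 37 [393.2 242. ] [0.542  0.0006 0.125 ] -63.2
blue 2 [266.  240.5] [0.48417131 0.02523979 0.125     ]
green 14 [267.64285714 203.85714286] [0.56302666 0.02233498 0.125     ]
green 15 [252.53333333 239.6       ] [0.48625786 0.05360116 0.125     ]
red 68 [288.19117647 211.51470588] [ 0.54618782 -0.02146118  0.125     ]
red 2 [278.5 213. ] [ 0.54307094 -0.00086438  0.125     ]
```

View pics/w4c.png

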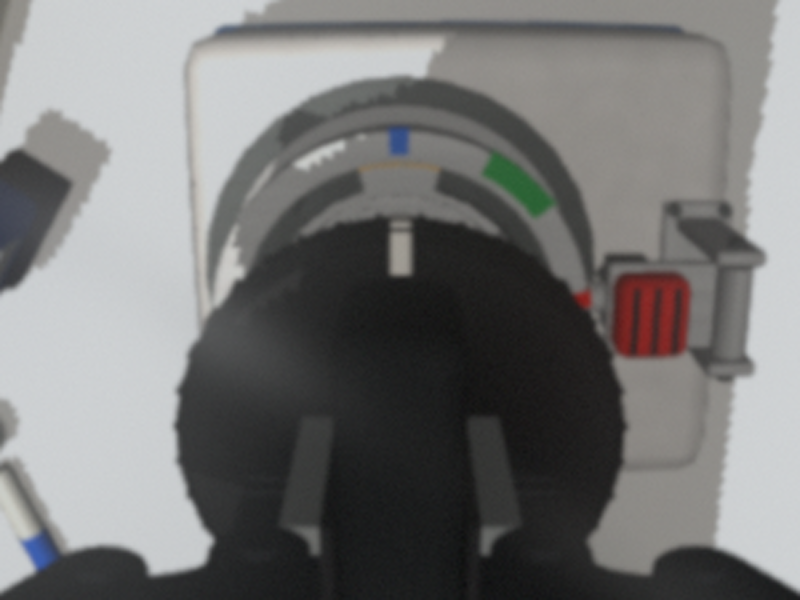

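The pointer lines up with the blue slot mark (crop x 400 for both), and the clamp is still down. I'm lowering the lid.

Emit:
{"api": "drive_tool", "payload": {"moves": [[0,0.05,0.05,-1,0.3],[0,0,0,-2,0],[0,0,0,-1.3,0],[0,0,0,-0.5,0],[0,0,0,-0.2,0],[0,0,0,-0.2,0],[0,0,0,0,0]]}}

```text
time_s: 12.72
eef_pos: [0.5247, 0.0395, 0.1475]
tcp_rot: [3.141, -0.0, 0.317]
wrist_force: [-1.3, 0.3, -2.0]
width: 0.0166
gripper_force: 68.5
```

Emit:
{"api": "drive_tool", "payload": {"moves": [[0,0,-0.05,-0.2,0],[0,0,0,-0.2,0],[0,0,0,-0.2,0],[0,0,0,-0.1,0],[0,0,0,-0.1,0],[0,0,0,0,0]]}}

```text
time_s: 13.48
eef_pos: [0.5247, 0.0392, 0.1393]
tcp_rot: [3.142, -0.0, 0.317]
wrist_force: [-0.4, -0.3, -1.4]
width: 0.0166
gripper_force: 68.5
```

Emit:
{"api": "drive_tool", "payload": {"moves": [[0,0,0,-0.05,0],[0,0,0,-0.05,0],[0,0,0,0,0]]}}

```text
time_s: 13.85
eef_pos: [0.5248, 0.0391, 0.1389]
tcp_rot: [3.141, -0.0, 0.317]
wrist_force: [-1.2, -1.0, 4.1]
width: 0.0166
gripper_force: 69.4
```

Emit:
{"api": "drive_tool", "payload": {"moves": [[0,0,0,0,-2],[0,0,0,0,-4],[0,0,0,0,-4],[0,0,0,0,-4],[0,0,0,0,-4],[0,0,0,0,-4],[0,0,0,0,-4],[0,0,0,0,-4],[0,0,0,0,0],[0,0,0,0,0]]}}

```text
time_s: 15.1
eef_pos: [0.5256, 0.0389, 0.1389]
tcp_rot: [-3.142, -0.002, -0.207]
wrist_force: [-0.4, -2.2, 6.6]
width: 0.0167
gripper_force: 69.6
```

```bash
python3 snap.py w5; python3 - <<'E'
from h import *
o=ctrl.get_obs();print(o['moment'],o['wrist_force'])
w=cv2.imread('pics/w5.png').astype(float);cv2.imwrite('pics/w5c.png',cv2.resize(np.clip(w*1.5,0,255).astype(np.uint8)[130:355,175:475],(800,600),interpolation=cv2.INTER_CUBIC))
E
```

```text
[0.52553362 0.03887563 0.13892491] [-3.14151077e+00 -1.89764022e-03 -2.06588257e-01] 15.15
[-0.25237549  0.21728837 -0.00112969] [-0.61941306 -1.53335615  5.18819894]
```

View pics/w5c.png

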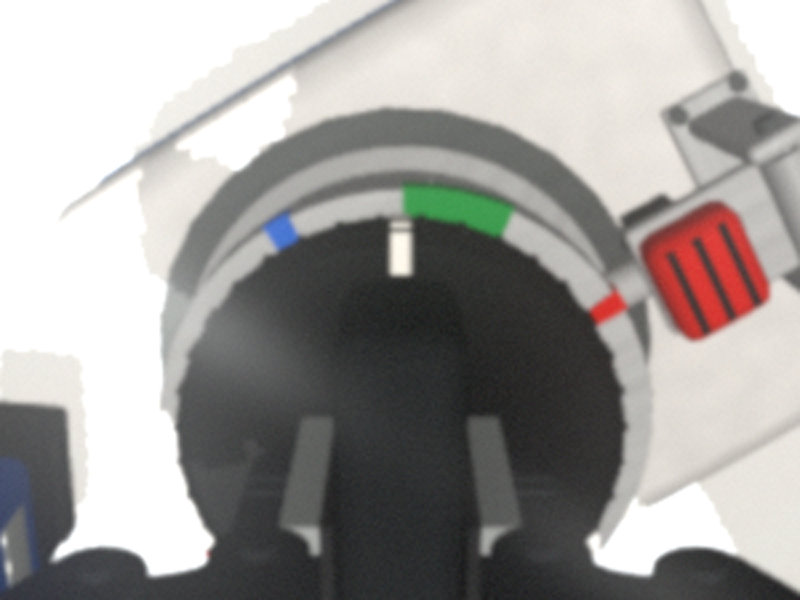

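The pointer has reached the near edge of the green band and the chamber has held still. Ten more degrees brings it to the middle.

Emit:
{"api": "drive_tool", "payload": {"moves": [[0,-0.05,0,0,-3],[0,0,0,0,-4],[0,0,0,0,-3],[0,0,0,0,0],[0,0,0,0,0],[0,0,0,0,0],[0,0,0,0,0],[0,0,0,0,0],[0,0,0,0,0],[0,0,0,0,0],[0,0,0,0,0],[0,0,0,0,0],[0,0,0,0,0],[0,0,0,0,0]]}}

```text
time_s: 16.9
eef_pos: [0.5254, 0.0386, 0.1389]
tcp_rot: [-3.141, -0.003, -0.381]
wrist_force: [2.3, -2.9, 4.4]
width: 0.0168
gripper_force: 69.5
```

```bash
python3 snap.py w6; python3 - <<'E'
from marks import *
marks('w6')
o=ctrl.get_obs();print(o['moment'],o['wrist_force'])
w=cv2.imread('pics/w6.png').astype(float);cv2.imwrite('pics/w6c.png',cv2.resize(np.clip(w*1.5,0,255).astype(np.uint8)[130:355,175:475],(800,600),interpolation=cv2.INTER_CUBIC))
E
```

```text
[0.52544944 0.03865777 0.13892869] [-3.14097561e+00 -2.75603326e-03 -3.80894885e-01] 16.95
blue 112 [267.  225.6] [0.5645 0.0513 0.125 ] 19.3
green 497 [329.4 205.1] [0.5628 0.0226 0.125 ] -20.3
red 1485 [427.8 212.2] [ 0.544  -0.0167  0.125 ] -69.3
red 110 [393. 233.] [0.5408 0.0011 0.125 ] -64.6
[-0.56394697 -0.44890936  0.16116775] [ 1.49956062 -2.52309084  5.31959261]
```

View pics/w6c.png

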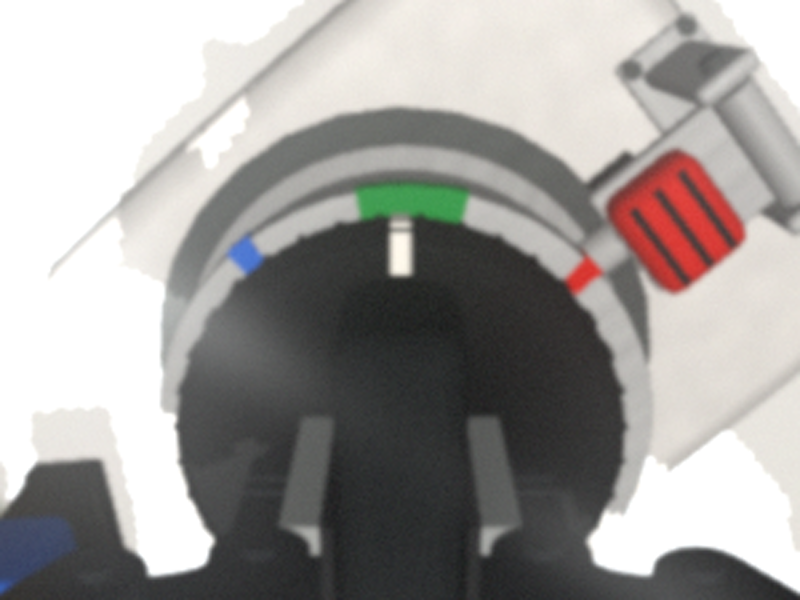

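The pointer stands inside the green band, at x 400 where the band spans 357–468. The lid has been steady for over a second, and the spring torque of 0.16 N m agrees. I'm handing in.

```bash
python3 -c "
from cell import ctrl
print(ctrl.close_job())"
```

```text
the job is handed in; nothing more can be done
None
```

The job is handed in at about 17 s: the clamp is snapped onto the pin, the black lid is fully seated, and the gripper is holding it steady near the middle of the green band, well short of the click; the dish, tweezers, vial and stamp were not touched.

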